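# Open the child-proof tub

## Task

Open the child-proof tub of washing tablets: push the cap down hard and keep it pushed down while turning it anticlockwise, all the way to its stop, then lift it off. Set the cap down, open side underneath, in the shallow metal tray without dropping it, let go, and leave the other things on the table alone.

Things in the scene. Friction and masses are not known exactly. Their poses are not given: they have to be found in the camera images.
- tub: White plastic tub, 82 mm diameter, held fast in a grey clamp foot (110 mm diameter, 12 mm tall) fixed to the table: it cannot move or turn; place and yaw differ each time. Origin on the table at the tub's axis, z up. Shoulder 96 mm above the table. Two black marks on the shoulder at the tub's +x and -x show where the black line on the cap must point for release.
- cap: White ribbed round cap, loose, 62 mm outside diameter, 36 mm tall, hollow below, 40 to 85 g. Origin at the centre of its underside (closed: 106 mm above the table, 10 mm clear above the shoulder); z up through its top; a black line across its top lies along its x. Closed, its x axis stands 110 to 120 degrees clockwise, seen from above, of the tub's x axis.
- cap_top (a point): Centre of the cap's flat top, 142 mm above the table when closed. To open: press down at least 5 mm (6 to 9 mm is best), keep pressing and turn anticlockwise about 2.1 rad to a firm stop, some 4 degrees past the line-up of the black line with the shoulder marks.
- cap_lug (a point): Middle of one of two lugs inside the cap, at its +x and -x, 24 mm from the axis, 5 mm above the underside; hidden while closed. They sit in notches 5 mm deep under the neck's lip. Halfway (59 degrees before line-up) a second notch, about 10 degrees of play, catches the cap when it is not pressed, so that it can be gripped anew; then press again to go on.
- neck (a point): Top of the lip of the neck on the tub's axis, 118 mm above the table. Two gaps in the lip, at the tub's +x and -x, let the lugs out when the cap is between 7 degrees short of line-up and 4 past it: the cap then springs up 4 mm above its closed height and is free when raised 12 mm.
- seal (a joint): Grey sprung disc in the neck that pushes the cap up. 0 with the cap closed, negative (m) when pressed down, +0.004 when the cap is unlocked or off. It pushes with 8 N at 0 and 1 N more per mm pressed; the cap meets a hard stop 9 mm down (17 N).
- tray: Shallow rectangular metal tray, 190 mm (its x) by 160 mm (its y), 15 mm tall, walls and floor 6 mm thick, fixed to the table at a place and yaw that differ each time. Origin at the centre of its underside on the table; the inner floor is 6 mm above the table.
- spatula: Spatula with a wooden handle and steel blade, 180 mm, lying on the table between tub and tray, roughly along x; origin near its middle, on the table. Leave alone.
- measure: Clear measuring cup, 72 mm diameter, 70 mm tall; origin at the centre of its underside. Leave alone.
- bowl: White mixing bowl, 170 mm diameter, 80 mm tall; origin at the centre of its underside. Leave alone.
- oil: Oil bottle, 72 mm diameter, 230 mm tall; origin at the centre of its underside. Leave alone.
- milk: Drink carton, 70 by 70 mm, 170 mm tall; origin at the centre of its underside. Leave alone.
- jar: Glass jar with a lid, 74 mm diameter, 100 mm tall; origin at the centre of its underside. Leave alone.
- mug: Blue mug, 80 mm diameter, 90 mm tall; origin at the centre of its underside. Leave alone.

How it is judged:
By the outcome, as a careful person would: the job done as asked, in the order asked, and still so for the second after the job is handed in, with the robot touching nothing.
It also fails if it takes over 61 s, if anything falls off the work surface, if the arm or the gripper's body presses on something with over 40 N, if the wrist force passes 120 N, or if a joint passes its speed limit or range.

## Robot

A 7-joint arm with a two-finger parallel gripper is mounted at the origin on the work surface. World frame = base frame: x ahead of the robot, y to its left, z up, the work surface at z = 0. Lengths are in mm, angles in rad, forces in N, time in s.
With the tool pointing down it reaches from about 350 to 900 mm from the base axis. Payload 7.2 kg.
Tool frame: the origin (TCP) lies on the centre line of the jaws, within the pads' length; the fingertips stand 19 mm ahead of it and the grasp point (between the pads) is the TCP; z points along the fingers, y is the direction in which the jaws open and shut (so a half turn about z gives the same grasp; the last joint's range is limited). The gripper opens to 88 mm and grips with 3 to 60 N. Pads are 20 mm wide; open, the fingers measure 115 mm over their backs; the gripper's body (75 mm by 178 mm) begins 61 mm behind the grasp point.
Start: joints at [-1.35, 0.411, -0.013, 1.596, 0.006, 1.134, -0.082], TCP at [178.011, 599.117, 205.253] pointing down, gripper open.
Joint ranges: [-2.95, 2.95], [-0.29, 1.99], [-1.47, 1.44], [0.14, 2.54], [-1.03, 4.17], [0.13, 1.85], [-2.86, 2.86]. Speed limits (rad/s): [2.39, 2.39, 3.01, 3.01, 3.14, 3.14, 3.14].

## Interface

Orientations are given as a unit quaternion [w, x, y, z].
In Python, from plant import ctrl gives the robot as it stands. Calls block until the motion is done:
- ctrl.move_ptp(position, orientation): joint-space move of the TCP to a pose.
- ctrl.line_to(position, rot=None, vel=150): straight line of the TCP; rot=None keeps the orientation; vel is the mean speed in mm/s.
- ctrl.move_joints(angles): joint-space move.
- ctrl.gripper_to(opening, newtons=None): finger opening in mm; newtons is the grip in N (None keeps the last); returns when the fingers have stopped.
- ctrl.dwell(seconds).
- ctrl.solve_ik(position, orientation): joint angles nearest the present ones, or None.
- ctrl.grab_frame(name): name is "scene" or "top"; returns the picture (400x640x3 uint8, red, green, blue); there is no depth.
- ctrl.camera_params(name): a dict with "K" (3x3 intrinsics, pixels), "k1" (the pictures are not rectified: a ray, as slopes to the right and down, at radius r is drawn at 1 + k1 r^2 times it, then the intrinsics apply), "extrinsics" (4x4, takes a point from world to camera coordinates). Camera axes: x right, y up, looking along -z (the intrinsics and any distortion apply to the point x, -y, -z); pixel columns grow to the right and rows downward; lengths in mm; the calibration is good to about 2 mm. A picture is of the moment at which its call begins. camera_params takes no time and is no camera call.
A pose or a line that the arm cannot do raises ctrl.MotionError and nothing moves.
- ctrl.close_job(): hands the job in, once; it reports no verdict.
Readings, each from a call of its own:
- ctrl.read_clock(): time.
- ctrl.read_joint_positions(): joint angles.
- ctrl.read_qd(): joint speeds.
- ctrl.read_effort(): joint torques, N m.
- ctrl.read_ee_pos(): TCP position.
- ctrl.read_tcp_rot(): TCP orientation.
- ctrl.read_contact_force(): force on the tool from outside, world axes, zero at the start.
- ctrl.read_ft_torque(): the same for the moment, N m.
- ctrl.read_grip_width(): finger opening in mm.
Only numpy, scipy, OpenCV 4.12 (cv2) and the standard library are available. Lean on these libraries where they do the work, as an engineer would, in place of code of your own. Each camera call takes 0.05 s, during which the arm holds its last target. There are 200 camera calls.

## Working session

There is one attempt and no reset: what is moved stays moved. The work goes in short steps, each a Python script; the robot and the scene stay as the last script left them, time stands still between calls to the robot, and variables do not carry over. Pictures are saved under pics/ and viewed, about 8 in all and at most 12, crops included, and the job is handed in when it is done.

```bash
mkdir -p pics; ls
python3 - <<'E'
from plant import ctrl
import cv2
for n in("scene","top"):
    cv2.imwrite(f"pics/{n}0.png",ctrl.grab_frame(n)[:,:,::-1])
    p=ctrl.camera_params(n);print(n,p)
print(ctrl.read_clock(),ctrl.read_tcp_rot(),ctrl.read_contact_force(),ctrl.read_grip_width())
E
```

```text
pics
scene {'K': array([[462.8911755 ,   0.        , 312.92438036],
       [  0.        , 462.8911755 , 200.81750594],
       [  0.        ,   0.        ,   1.        ]]), 'k1': -0.13570726375992387, 'extrinsics': array([[ 1.00475472e-01,  9.94803247e-01, -1.64675167e-02,
        -3.49021946e+01],
       [-7.31480675e-01,  8.50788270e-02,  6.76533528e-01,
         3.36279968e+02],
       [ 6.74418788e-01, -5.59293555e-02,  7.36227686e-01,
        -1.93926237e+03],
       [ 0.00000000e+00,  0.00000000e+00,  0.00000000e+00,
         1.00000000e+00]])}
top {'K': array([[424.04758615,   0.        , 329.36191211],
       [  0.        , 424.04758615, 200.06064264],
       [  0.        ,   0.        ,   1.        ]]), 'k1': -0.0965573182673076, 'extrinsics': array([[ 1.08738776e-01, -9.94070354e-01, -9.74636481e-05,
        -4.65663791e+01],
       [ 9.69095607e-01,  1.05985013e-01,  2.22757451e-01,
        -5.78916401e+02],
       [-2.21426248e-01, -2.43168243e-02,  9.74873894e-01,
        -1.33309128e+03],
       [ 0.00000000e+00,  0.00000000e+00,  0.00000000e+00,
         1.00000000e+00]])}
0.1 [-7.66282549e-05  1.43877703e-01  9.89595212e-01 -7.19463270e-04] [ 0.48984039 -0.14693251 -0.53809165] 87.56353264945479
```

View pics/top0.png

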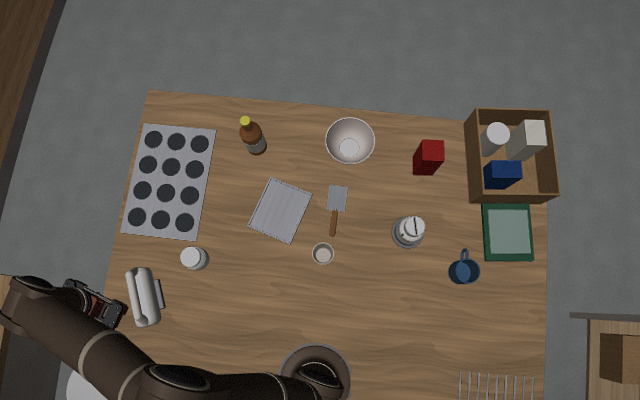

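View pics/scene0.png

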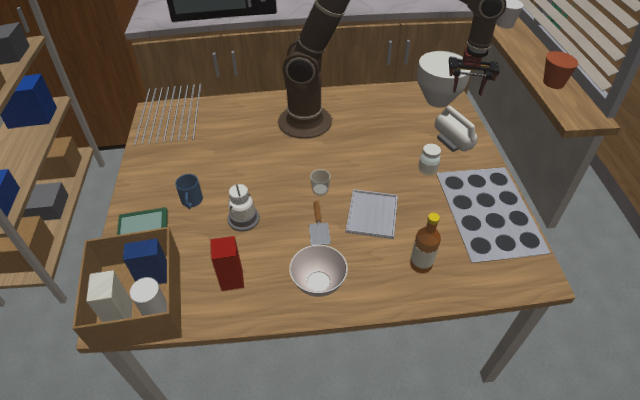

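Top view: the tub with its cap is at about (409,231), the tray at (280,210), the spatula at (335,210) and the mug at (464,270). I'll zoom in on the tub in both views.

```bash
cat > h.py <<'E'
import numpy as np, cv2
from plant import ctrl
F=np.diag([1.,-1,-1])
def cam(n):
    p=ctrl.camera_params(n);E=p["extrinsics"]
    return p["K"],np.array([p["k1"],0,0,0.]),F@E[:3,:3],F@E[:3,3]
def proj(n,P):
    K,d,R,t=cam(n);return cv2.projectPoints(np.array(P,float).reshape(-1,3),cv2.Rodrigues(R)[0],t,K,d)[0][:,0]
def back(n,uv,z):
    K,d,R,t=cam(n);uv=np.array(uv,float).reshape(-1,1,2)
    q=cv2.undistortPoints(uv,K,d)[:,0];r=np.c_[q,np.ones(len(q))]@R;c=-R.T@t
    return c+r*((z-c[2])/r[:,2])[:,None]
E
python3 - <<'E'
from h import *
a=cv2.imread("pics/top0.png");b=cv2.imread("pics/scene0.png")
s=8
A=cv2.resize(a[205:255,385:435],None,fx=s,fy=s,interpolation=cv2.INTER_CUBIC)
B=cv2.resize(b[180:230,215:265],None,fx=s,fy=s,interpolation=cv2.INTER_CUBIC)
cv2.imwrite("pics/tub0.png",np.hstack([A,B]))
T=cv2.resize(a[165:255,240:350],None,fx=7,fy=6.6,interpolation=cv2.INTER_CUBIC)
cv2.imwrite("pics/tray0.png",cv2.resize(a[165:255,240:350],None,fx=6,fy=6,interpolation=cv2.INTER_CUBIC))
print(back("top",[[412,224]],142),back("scene",[[239,190]],142))
E
```

```text
[[ 515.53943869 -246.89704866  142.        ]] [[ 514.50623404 -251.94640039  142.        ]]
```

View pics/tub0.png

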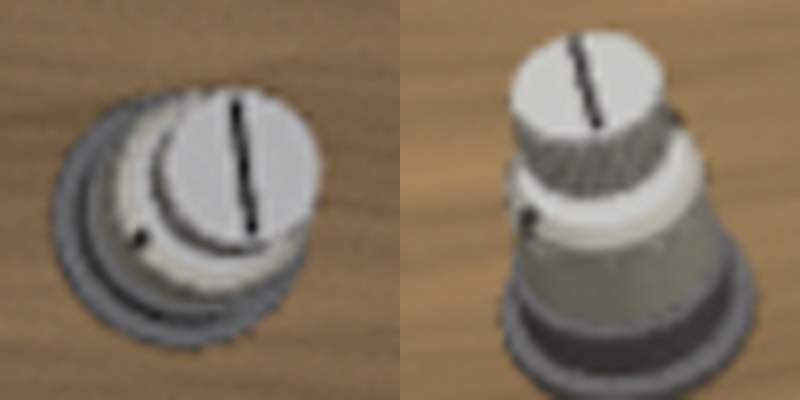

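View pics/tray0.png

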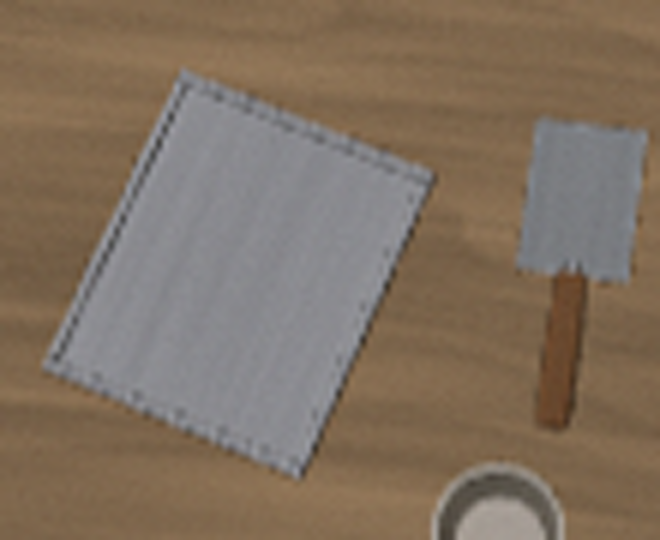

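Top crop: the cap top is centred at about (414.7,225.2), and the black line runs from crop (236,100) to (252,235). A shoulder mark sits at crop (140,240). The tray's corners are at crop (183,72), (436,175), (301,478) and (44,370).

```bash
python3 - <<'E'
from h import *
up=lambda p,s,o:(np.array(p,float)+.5)/s-.5+np.array(o)
T=lambda p:up(p,8,(385,205)); S=lambda p:up(p,8,(215,180))
print("cap",back("top",T([241,165.5]),142),back("scene",S([187.5,84]),142))
for n,f,p in(("top",T,[[236,100],[252,235]]),("scene",S,[[174,35],[198,128]])):
    q=back(n,f(p),142);d=q[1]-q[0];print("line",n,np.degrees(np.arctan2(d[1],d[0]))%180,q[:,:2].ravel())
print("foot",back("top",T([180,221]),12),"shoulder mark",back("top",T([140,240]),96),back("scene",S([128,222]),96))
c=back("top",up([[183,72],[436,175],[301,478],[44,370]],6,(240,165)),15)
print("tray",c,c.mean(0),[np.linalg.norm(c[i]-c[i-1]) for i in range(4)])
d=c[1]-c[0];print(np.degrees(np.arctan2(d[1],d[0])))
# lean: jaw options
E
python3 - <<'E'
from h import *
from scipy.spatial.transform import Rotation as R
print(R.from_quat(np.roll(ctrl.read_tcp_rot(),-1)).as_matrix().round(3))
x,y=510,-259
for a in range(0,360,20):
    m=R.from_euler('z',a,degrees=True)*R.from_euler('x',180,degrees=True)
    q=ctrl.solve_ik([x,y,160],np.roll(m.as_quat(),1)); print(a,None if q is None else np.round(q,2))
E
```

```text
cap [[ 512.52870203 -255.46249916  142.        ]] [[ 514.40539025 -255.15253882  142.        ]]
line top 10.53762887403306 [ 537.95838896 -251.83090783  486.0008905  -261.49596039]
line scene 10.816993272335633 [ 486.01980302 -260.91649461  539.2006772  -250.75535257]
foot [[ 510.45403078 -255.27946519   12.        ]] shoulder mark [[ 486.95480583 -225.82273504   96.        ]] [[ 543.97003872 -285.17465555   96.        ]]
tray [[652.69597455 231.53159257  15.        ]
 [607.66993603  78.69872045  15.        ]
 [426.78842031 133.17539853  15.        ]
 [471.22068194 285.47412313  15.        ]] [539.59375321 182.21995867  15.        ] [np.float64(189.32268334864193), np.float64(159.3274331132976), np.float64(188.90693790017443), np.float64(158.64780927448595)]
-106.41548201215791
[[-0.959  0.285 -0.   ]
 [ 0.285  0.959 -0.001]
 [-0.    -0.001 -1.   ]]
0 [-0.23  0.46  0.84  1.82 -0.4   1.03 -0.81]
20 [-0.23  0.46  0.83  1.82 -0.39  1.03 -0.46]
40 [-0.24  0.47  0.85  1.82 -0.41  1.04 -0.1 ]
60 [-0.24  0.47  0.85  1.82 -0.41  1.04  0.25]
80 [-0.23  0.47  0.85  1.82 -0.4   1.04  0.6 ]
100 [-0.24  0.47  0.86  1.82 -0.41  1.04  0.95]
120 [-0.19  0.44  0.77  1.82 -0.36  1.02  1.25]
140 [-0.13  0.42  0.69  1.82 -0.31  1.01  1.56]
160 [-0.26  0.48  0.88  1.82 -0.42  1.04  2.01]
180 [-0.4   0.6   1.14  1.83 -0.61  1.12  2.54]
200 [ 0.86  0.44 -0.63  1.75  0.29  1.05  2.05]
220 [ 1.    0.5  -0.83  1.74  0.41  1.09  2.3 ]
240 [-0.44  0.68  1.26  1.83 -0.7   1.17 -2.61]
260 [-0.44  0.68  1.26  1.83 -0.7   1.17 -2.26]
280 [-0.44  0.68  1.26  1.83 -0.7   1.17 -1.91]
300 [-0.44  0.68  1.26  1.83 -0.7   1.17 -1.56]
320 [-0.44  0.68  1.26  1.83 -0.7   1.17 -1.21]
340 [-0.35  0.55  1.04  1.83 -0.53  1.08 -1.02]
```

```bash
cat >> h.py <<'E'
from scipy.spatial.transform import Rotation as R
def ori(a): return np.roll((R.from_euler('z',a,degrees=True)*R.from_euler('x',180,degrees=True)).as_quat(),1)
def st(s=""):
    q=ctrl.read_joint_positions();print(s,"t",round(ctrl.read_clock(),2),"p",np.round(ctrl.read_ee_pos(),1),"q7",round(q[6],3),"F",np.round(ctrl.read_contact_force(),1),"M",np.round(ctrl.read_ft_torque(),2),"w",round(ctrl.read_grip_width(),1))
E
python3 - <<'E'
from h import *
p=ctrl.read_ee_pos();ctrl.line_to([p[0],p[1],300]);st()
ctrl.move_ptp([513,-255.3,260],ori(-20));st("above");print(np.round(ctrl.read_joint_positions(),2))
ctrl.line_to([513,-255.3,150],vel=120);st()
ctrl.line_to([513,-255.3,131],vel=40);st("at grip")
ctrl.gripper_to(50,10);st("grip10")
cv2.imwrite("pics/g1.png",np.hstack([cv2.resize(ctrl.grab_frame(n)[v:v+80,u:u+80,::-1],None,fx=5,fy=5,interpolation=cv2.INTER_CUBIC) for n,u,v in(("top",375,185),("scene",200,150))]))
E
```

```text
t 0.88 p [177.7 598.2 299. ] q7 -0.079 F [ 0.8  0.7 -0.3] M [0.01 0.01 0.02] w 87.6
above t 4.09 p [ 513.5 -254.5  259.9] q7 -1.169 F [ 0.5  0.1 -0. ] M [0.02 0.16 0.01] w 87.7
[-0.38  0.41  1.05  1.7  -0.37  1.25 -1.17]
 t 5.16 p [ 513.4 -255.7  150.7] q7 -1.075 F [-0.3  0.2 -0.6] M [0.08 0.15 0.02] w 88.2
at grip t 5.78 p [ 512.9 -255.4  130.9] q7 -1.057 F [-0.2  0.4  0.7] M [ 0.02  0.13 -0.02] w 87.5
grip10 t 6.53 p [ 513.  -255.3  131. ] q7 -1.057 F [-0.3 -0.1 -0.5] M [ 0.07  0.13 -0.02] w 50.3
```

View pics/g1.png

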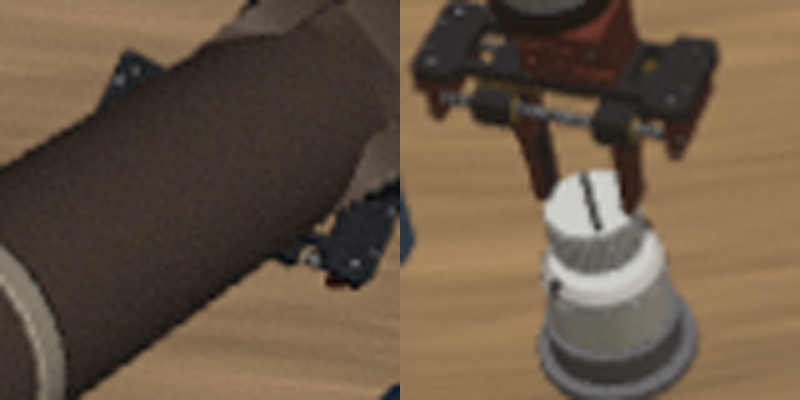

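The grip closed to 50 mm with no force, and the picture shows the fingers passing behind the cap. Before going on I'll check where the TCP should appear in the images.

Run:
```python
from h import *
print("start TCP in scene0",proj("scene",[178,599,205]),proj("scene",[178,599,186]),"top",proj("top",[178,599,205]))
m=R.from_quat(np.roll(ctrl.read_tcp_rot(),-1)).as_matrix();p=ctrl.read_ee_pos();print(p,m.round(3))
for z in(-40,0,19):
  for y in(-25,25):
    print(z,y,(proj("scene",p+m@[0,y,z])[0]-[200,150])*5+[400,0])
f=ctrl.grab_frame("scene")[:,:,::-1]
A=cv2.resize(f[165:215,215:265],None,fx=12,fy=12,interpolation=cv2.INTER_CUBIC)
cv2.imwrite("pics/g2.png",A); st()
```

```text
start TCP in scene0 [[465.88205508  95.63889162]] [[464.84426095  99.80069114]] top [[114.20944675 302.77447386]]
[ 512.9913529  -255.27875798  130.98514011] [[ 0.94  -0.342 -0.   ]
 [-0.342 -0.94   0.   ]
 [-0.     0.    -1.   ]]
-40 -25 [620.79312845 173.28392904]
-40 25 [546.82377444 160.44932357]
0 -25 [628.58206631 217.11937981]
0 25 [555.97278718 204.20499119]
19 -25 [632.18689696 237.3435598 ]
19 25 [560.20906669 224.39905829]
 t 6.68 p [ 513.  -255.3  131. ] q7 -1.057 F [-0.2  0.   0.2] M [0.07 0.15 0.01] w 50.2
```

View pics/g2.png

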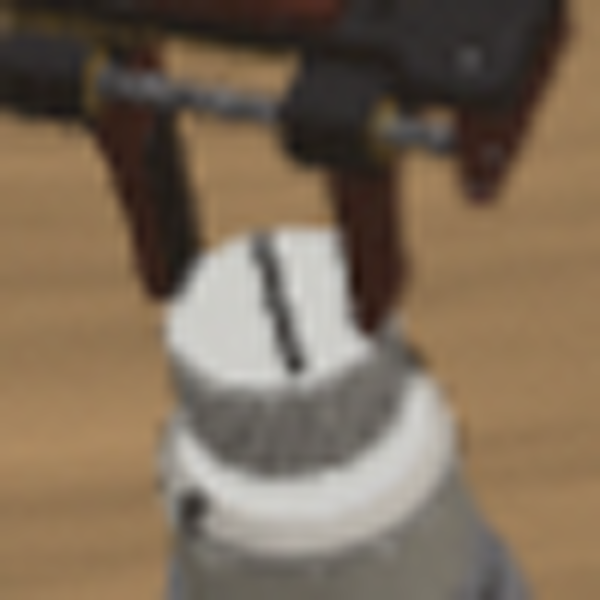

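```bash
cat > ov.py <<'E'
from h import *
def ov(img,n,u,v,wd,s,groups):
    A=cv2.resize(img[v:v+wd,u:u+wd],None,fx=s,fy=s,interpolation=cv2.INTER_CUBIC)
    for P,c in groups:
        for q in (proj(n,P)-[u,v]+.5)*s-.5: cv2.circle(A,tuple(int(round(k)) for k in q),2,c,-1)
    return A
def fing(p,m,h):  # pad lines: red = inner faces from z -40..19, step ; 
    return [([p+m@[x,s*h,z] for z in(19,)for x in(-10,0,10) for s in(-1,1)],(0,0,255)),([p+m@[0,s*h,z] for z in(-40,-20,0) for s in(-1,1)],(0,255,255))]
E
python3 - <<'E'
from ov import *
m=R.from_quat([0.143877703,0.989595212,-0.000719,-7.66e-05]).as_matrix()
A=ov(cv2.imread("pics/scene0.png"),"scene",440,55,66,6,fing(np.array([178.0,599.1,205.3]),m,43.8))
m=R.from_quat(np.roll(ctrl.read_tcp_rot(),-1)).as_matrix();p=ctrl.read_ee_pos()
t=np.linspace(0,6.28,40);cap=[([[513+31*np.cos(a),-255.3+31*np.sin(a),z] for a in t for z in(142,106)],(0,255,0))]
B=ov(ctrl.grab_frame("scene")[:,:,::-1],"scene",200,155,66,6,cap+fing(p,m,25.1))
cv2.imwrite("pics/g3.png",np.hstack([A,B]))
E
```

```text
(no output)
```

View pics/g3.png

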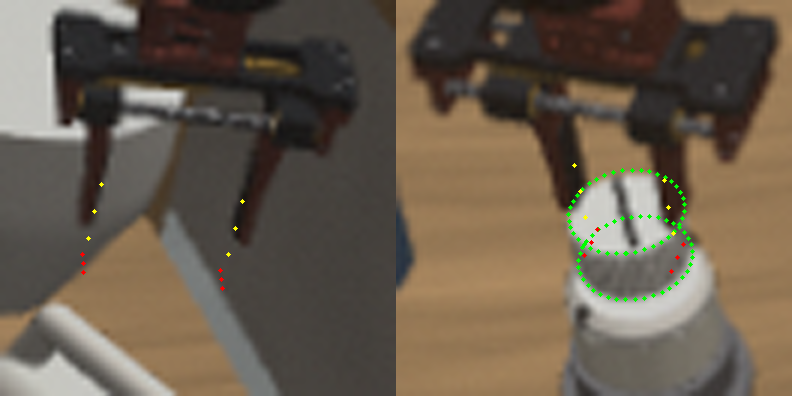

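Run:
```python
from ov import *
m=R.from_quat([0.143877703,0.989595212,-0.000719,-7.66e-05]).as_matrix();p=np.array([178.0,599.1,205.3])
def g(o,c): 
    P=[p+o+m@[0,s*y,z] for s in(-1,1) for y,z in((44,19),(44,0),(57,0))]
    P+=[p+o+m@[sx*37.5,sy*y,-61] for sx in(-1,1) for sy in(-1,1) for y in(89,45,0)]
    return (P,c)
G=[g(np.zeros(3),(0,0,255)),g(np.array([-34,0,0]),(0,255,255)),g(np.array([0,0,28.]),(255,255,0))]
A=ov(cv2.imread("pics/top0.png"),"top",55,255,80,9,[])
A2=ov(cv2.imread("pics/top0.png"),"top",55,265,66,6,G);B=ov(cv2.imread("pics/scene0.png"),"scene",440,55,66,6,G)
cv2.imwrite("pics/g4.png",np.hstack([A2,B]))
```

```text
(no output)
```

View pics/g4.png

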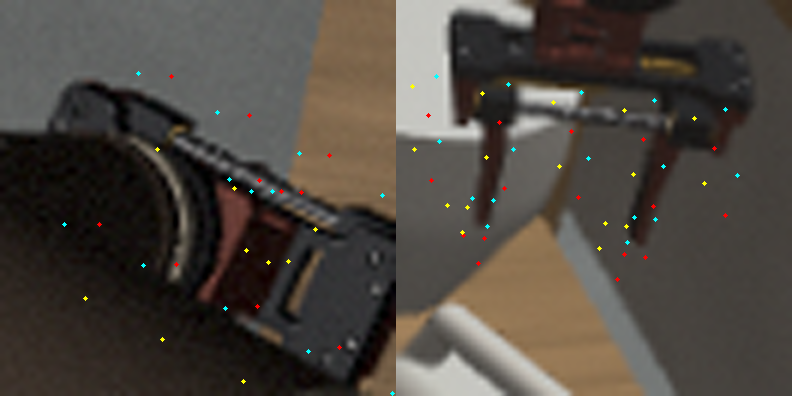

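The same mismatch shows at the start pose, in both views. It fits the fingertips being about 28 mm higher than stated, so the fingers closed above the cap top. I'll check that by lowering gently until the tips touch the cap top, which is known to be at 142.

Run:
```python
from h import *
z=131
f0=ctrl.read_contact_force()[2]
while z>110:
    z-=1.0;ctrl.line_to([513,-255.3,z],vel=15)
    f=np.mean([ctrl.read_contact_force()[2] for _ in range(4)])
    print(z,round(f,1),end="; ")
    if f>3: break
st("touch")
```

```text
130.0 0.1; 129.0 -0.0; 128.0 0.2; 127.0 0.2; 126.0 1.0; 125.0 2.1; 124.0 6.4; touch t 8.48 p [ 513.2 -255.5  124.6] q7 -1.05 F [-1.   1.1  6.4] M [0.26 0.45 0.  ] w 50.0
```

Contact came at TCP z≈125.5, so the tips are really at TCP z+16.5, about 35 mm off the stated value. I'll regrip with the TCP at z≈96, which puts the tips at about 112.

Run:
```python
from h import *
ctrl.line_to([513,-255.3,140],vel=60);ctrl.gripper_to(88)
st("up")
for z in (120,108,102,96):
    ctrl.line_to([513,-255.3,z],vel=60);f=ctrl.read_contact_force();
    if abs(f[2])>5: print("contact",z,f);break
st("down");print(np.round(ctrl.read_joint_positions(),2))
f0=ctrl.read_contact_force();m0=ctrl.read_ft_torque()
ctrl.gripper_to(50,8);st("grip8")
```

```text
up t 9.65 p [ 513.  -255.3  140. ] q7 -1.066 F [0.2 0.2 0. ] M [-0.03  0.2  -0.02] w 87.8
down t 10.98 p [ 512.8 -255.2   95.6] q7 -1.022 F [-0.7  0.4  0. ] M [0.05 0.18 0.  ] w 88.3
[-0.26  0.59  0.89  1.88 -0.56  0.95 -1.02]
grip8 t 11.49 p [ 512.9 -255.9   96.1] q7 -1.022 F [-1.  -3.6  0.3] M [-0.47  0.26  0.07] w 62.7
```

Run:
```python
from h import *
x,y=513,-255.3
d=np.array([0.342,0.940])
for i in range(2):
    f=np.mean([ctrl.read_contact_force()[:2] for _ in range(4)],0)@d
    s=np.clip(f/4.,-1.5,1.5);x+=s*d[0];y+=s*d[1]
    ctrl.line_to([x,y,96],vel=20);st(f"f {f:.1f} s {s:.2f}")
print(x,y)
ctrl.gripper_to(50,60);st("grip60")
for z in(92,89,87.5):
    ctrl.line_to([x,y,z],vel=25);st(f"z{z}")
```

```text
f -3.8 s -0.94 t 11.74 p [ 512.8 -256.    96.1] q7 -1.02 F [ 0.5 -0.9  2. ] M [ 0.11  0.11 -0.06] w 62.9
f -0.7 s -0.16 t 11.99 p [ 512.8 -256.    96.1] q7 -1.02 F [0.  1.6 3.3] M [0.34 0.12 0.06] w 62.5
512.6214428076743 -256.34047883270836
grip60 t 12.21 p [ 512.8 -256.1   96.1] q7 -1.02 F [-0.3  2.2  3.8] M [0.48 0.12 0.05] w 61.9
z92 t 12.52 p [ 512.9 -256.2   92.6] q7 -1.016 F [-1.6  2.7 10.2] M [0.74 0.45 0.02] w 62.2
z89 t 12.78 p [ 512.9 -256.2   89.8] q7 -1.013 F [-2.6  3.6 13.9] M [0.9  0.66 0.02] w 61.8
z87.5 t 13.03 p [ 513.  -256.2   88.5] q7 -1.011 F [-2.6  4.  15.1] M [0.94 0.78 0.05] w 62.2
```

Grip is secure, with the cap pressed 7.6 mm (15 N). Now I'll turn anticlockwise in steps, keeping the press.

Run:
```python
from h import *
x,y,z=512.6,-256.3,87.4
for a in range(-20+12,-20+109,12):
    ctrl.move_ptp([x,y,z],ori(a)); st(f"a{a}")
    F=ctrl.read_contact_force();M=ctrl.read_ft_torque()
    if abs(M[2])>1.2 or np.linalg.norm(F)>40 or F[2]<11: print("STOP");break
m=R.from_quat(np.roll(ctrl.read_tcp_rot(),-1)).as_matrix();print(np.degrees(np.arctan2(m[1,0],m[0,0])),m[:,2])
```

```text
a-8 t 13.32 p [ 513.5 -257.1   89. ] q7 -0.84 F [-1.1  1.2 15.5] M [0.48 0.42 0.12] w 61.8
a4 t 13.6 p [ 513.6 -257.3   89. ] q7 -0.669 F [-1.5  2.3 13.9] M [0.39 0.5  0.14] w 61.8
a16 t 13.88 p [ 513.8 -257.5   89.1] q7 -0.498 F [-1.   1.2 13.4] M [0.29 0.39 0.08] w 61.7
a28 t 14.18 p [ 513.7 -257.2   89. ] q7 -0.325 F [-0.8  1.5 14.4] M [0.41 0.42 0.07] w 62.2
a40 t 14.47 p [ 513.9 -257.4   89.1] q7 -0.151 F [ 0.   2.  14.3] M [0.33 0.35 0.09] w 62.1
a52 t 14.76 p [ 513.8 -257.1   89. ] q7 0.024 F [-1.2  0.9 14.2] M [0.38 0.45 0.09] w 62.1
a64 t 15.05 p [ 513.9 -257.3   89.1] q7 0.201 F [-0.4  0.8 13.4] M [0.27 0.35 0.08] w 61.8
a76 t 15.34 p [ 513.8 -257.2   89.1] q7 0.378 F [-1.1  1.9 14.2] M [0.3  0.43 0.03] w 62.1
a88 t 15.63 p [ 513.9 -257.3   89.1] q7 0.556 F [-0.1  2.4 13.1] M [0.25 0.37 0.13] w 61.9
88.04115527934789 [ 0.00344203 -0.00112169 -0.99999345]
```

Run:
```python
from h import *
x,y,z=512.6,-256.3,87.4
for a in range(90,122,2):
    ctrl.move_ptp([x,y,z],ori(a)); st(f"a{a}")
    M=np.mean([ctrl.read_ft_torque()[2] for _ in range(4)])
    if abs(M)>0.6: print("STOP",M);break
m=R.from_quat(np.roll(ctrl.read_tcp_rot(),-1)).as_matrix();print(np.degrees(np.arctan2(m[1,0],m[0,0])))
```

```text
a90 t 15.88 p [ 513.9 -257.2   89.1] q7 0.585 F [-0.4  2.1 14.1] M [0.25 0.33 0.07] w 62.2
a92 t 16.13 p [ 513.9 -257.1   89. ] q7 0.615 F [-0.6  1.3 13.3] M [0.34 0.39 0.06] w 61.8
a94 t 16.38 p [ 513.9 -257.    89.1] q7 0.645 F [-0.6  1.7 14.4] M [0.33 0.33 0.05] w 61.7
a96 t 16.63 p [ 513.9 -257.    89. ] q7 0.675 F [-0.1  2.1 15.1] M [0.32 0.33 0.05] w 61.9
a98 t 16.88 p [ 514.  -257.    89.1] q7 0.705 F [-0.2  1.5 14.1] M [0.3  0.31 0.03] w 61.6
a100 t 17.13 p [ 514.  -257.    89.1] q7 0.735 F [-0.6  1.6 13.9] M [0.3  0.33 0.14] w 61.7
a102 t 17.38 p [ 514.1 -257.1   89.1] q7 0.765 F [-0.1  2.1 14. ] M [0.33 0.35 0.11] w 62.0
a104 t 17.63 p [ 514.2 -257.    89.1] q7 0.795 F [ 0.3  2.6 13.5] M [0.3  0.22 0.01] w 61.8
a106 t 17.88 p [ 514.2 -256.8   89.1] q7 0.824 F [ 0.5  2.3 14.1] M [ 0.43  0.11 -0.38] w 61.6
a108 t 18.13 p [ 514.3 -256.8   89.1] q7 0.854 F [ 0.9  2.7 11.7] M [ 0.53  0.02 -0.98] w 62.0
STOP -0.9825050332384762
107.87045047773685
```

A firm stop was felt at a≈106°, about 125° of turn, with Mz at -1 N m. I'll ease back a few degrees, still inside the release window, and lift.

Run:
```python
from h import *
x,y,z=512.6,-256.3,87.4
ctrl.move_ptp([x,y,z],ori(103)); st("eased")
for z in(91,94,97,100,103,107,112,118):
    ctrl.line_to([x,y,z],vel=30);st(f"z{z}")
    if ctrl.read_contact_force()[2]<-6: print("STUCK");break
cv2.imwrite("pics/l1.png",cv2.resize(ctrl.grab_frame("scene")[145:245,190:290,::-1],None,fx=5,fy=5,interpolation=cv2.INTER_CUBIC))
```

```text
eased t 18.38 p [ 514.1 -257.1   89.1] q7 0.779 F [ 0.6  2.3 13.6] M [ 0.29  0.2  -0.09] w 62.2
z91 t 18.65 p [ 514.1 -257.1   92.7] q7 0.778 F [ 0.6  1.4 12.6] M [ 0.25  0.2  -0.08] w 62.0
z94 t 18.9 p [ 514.1 -257.    95.4] q7 0.776 F [1.  0.7 9.3] M [ 0.11 -0.1  -0.05] w 61.8
z97 t 19.15 p [ 514. -257.   98.] q7 0.775 F [1.7 1.  5.9] M [ 0.07 -0.24 -0.08] w 62.1
z100 t 19.4 p [ 512.5 -256.3  100. ] q7 0.773 F [0.2 0.1 3.2] M [ 0.09 -0.13  0.05] w 62.0
z103 t 19.65 p [ 512.  -256.2  102.7] q7 0.772 F [-0.5  0.3 -0.7] M [0.07 0.04 0.05] w 61.9
z107 t 19.93 p [ 512.6 -256.6  107.2] q7 0.77 F [-0.4 -0.4 -1.1] M [-0.04  0.03  0.03] w 61.7
z112 t 20.25 p [ 512.8 -256.4  112.3] q7 0.768 F [ 0.4  0.3 -2.1] M [-0.04  0.07  0.03] w 62.1
z118 t 20.6 p [ 512.8 -256.4  118.3] q7 0.765 F [-0.1  0.  -0.5] M [-0.03  0.01  0.04] w 62.0
```

View pics/l1.png

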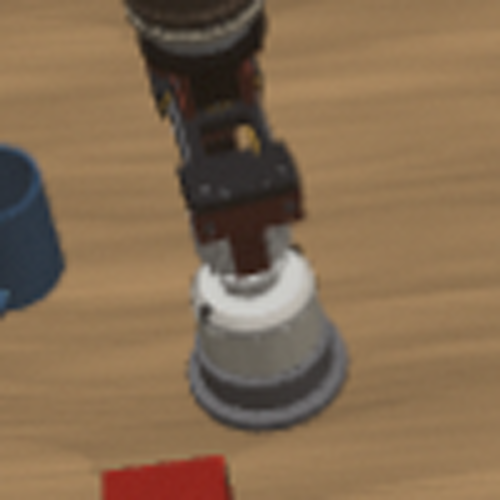

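The cap is held clear of the neck and the tub is unchanged. Next is the tray.

Run:
```python
from h import *
print("oil",back("top",[256,150],0),"bowl",back("top",[349,148],0),"jar",back("top",[194,264],0),"measure",back("top",[322,256],0))
for a in(106,60,20,0,-20):
    q=ctrl.solve_ik([540,182,-4],ori(a));print(a,None if q is None else np.round(q,2))
ctrl.line_to([512.6,-256.3,210],vel=150)
for p in([560,-100,210],[560,60,210],[540,182,200]):
    ctrl.move_ptp(p,ori({-100:85,60:70,182:60}[p[1]]));st()
print(np.round(ctrl.read_joint_positions(),2))
ctrl.line_to([540,182,30],vel=120);st()
cv2.imwrite("pics/t1.png",cv2.resize(ctrl.grab_frame("scene")[120:260,290:460,::-1],None,fx=4,fy=4,interpolation=cv2.INTER_CUBIC))
```

```text
oil [[749.02030642 298.34663365   0.        ]] bowl [[792.04751854 -30.56246175   0.        ]] jar [[325.18764518 449.11579083   0.        ]] measure [[401.02307169  21.90743922   0.        ]]
106 [-0.56  0.58  0.2   1.92 -0.18  0.66  0.03]
60 [-0.67  0.6   0.35  1.93 -0.32  0.67 -0.65]
20 [-0.79  0.64  0.53  1.93 -0.48  0.7  -1.2 ]
0 [-0.85  0.66  0.61  1.94 -0.56  0.72 -1.48]
-20 [-0.91  0.69  0.69  1.94 -0.64  0.75 -1.76]
 t 22.11 p [ 559.4 -100.1  209. ] q7 0.123 F [-0.3 -0.7 -1.1] M [-0.1   0.08 -0.  ] w 61.7
 t 22.79 p [560.1  58.  209.9] q7 -0.43 F [-0.3 -0.7 -1.1] M [-0.12  0.06 -0.03] w 62.1
 t 23.36 p [540.6 180.1 199.9] q7 -0.823 F [ 0.  -0.9 -0.6] M [-0.12  0.12  0.04] w 61.6
[-0.66  0.33  0.32  1.76 -0.11  1.08 -0.82]
 t 24.93 p [540.5 182.2  30.7] q7 -0.751 F [-0.1 -0.5 -0.6] M [-0.06  0.11 -0.02] w 62.1
```

View pics/t1.png

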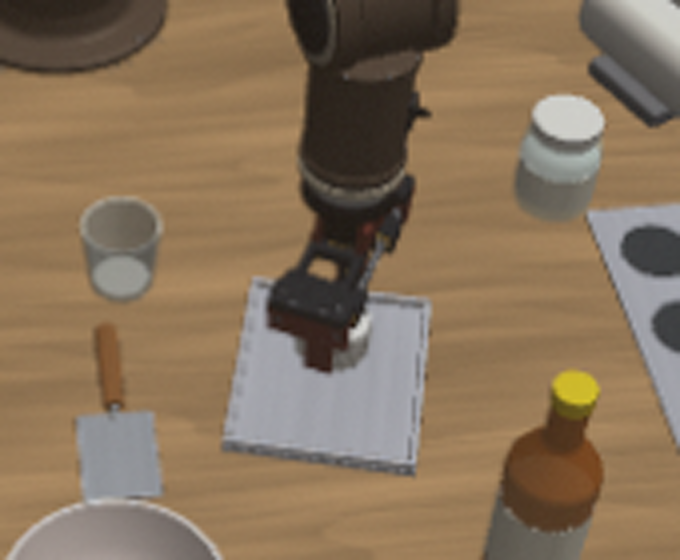

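The cap is over the middle of the tray with everything else clear. I'll lower it until it touches, then let go.

Run:
```python
from h import *
ctrl.line_to([540,182,3],vel=60);st()
f0=np.mean([ctrl.read_contact_force()[2] for _ in range(6)])
z=3
while z>-14:
    z-=0.7;ctrl.line_to([540,182,z],vel=20)
    f=np.mean([ctrl.read_contact_force()[2] for _ in range(5)])-f0
    print(round(z,1),round(f,1),end="; ")
    if f>2.5: break
st("touch")
```

```text
t 25.57 p [539.9 181.8   2.6] q7 -0.739 F [ 1.   0.4 -1.2] M [-0.06  0.07 -0.01] w 62.1
2.3 1.4; 1.6 0.9; 0.9 0.5; 0.2 -0.1; -0.5 0.6; -1.2 1.1; -1.9 0.5; -2.6 0.7; -3.3 0.5; -4.0 1.2; -4.7 8.5; touch t 28.32 p [540.2 182.1  -4. ] q7 -0.735 F [-2.4 -1.8  7.3] M [-0.2   0.67  0.02] w 62.1
```

Run:
```python
from h import *
ctrl.line_to([540,182,-4.2],vel=20);ctrl.gripper_to(66,10);st("rel")
ctrl.gripper_to(80);ctrl.dwell(.2)
ctrl.line_to([540,182,40],vel=60);ctrl.line_to([540,182,220],vel=150)
ctrl.move_ptp([400,420,300],ori(20));st("away")
s=ctrl.grab_frame("scene")[:,:,::-1];t=ctrl.grab_frame("top")[:,:,::-1]
cv2.imwrite("pics/e1.png",np.hstack([cv2.resize(s[130:280,200:400],(400,300)),cv2.resize(t[130:280,240:440],(400,300))]))
```

```text
rel t 28.88 p [539.9 182.   -4.4] q7 -0.735 F [-0.2  0.8  0.2] M [-0.09  0.09  0.03] w 66.3
away t 32.88 p [400.7 418.9 299.4] q7 -2.029 F [-0.1  0.7 -0. ] M [-0.02  0.11 -0.  ] w 80.0
```

View pics/e1.png

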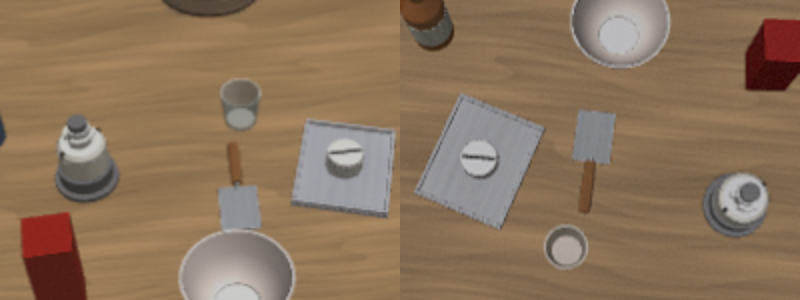

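The cap stands upright in the tray with its line on top. The tub is open with the grey seal showing, and everything else is undisturbed.

```bash
python3 -c "
from h import *
ctrl.close_job();print(ctrl.read_clock())"
```

```text
the job is handed in; nothing more can be done
the job is handed in; nothing more can be done
```

The tub is open and the cap is standing open side down near the middle of the metal tray. I handed the job in at about 33 s of the 61 s allowed.

- **Opening:** I gripped the cap and pressed it down 7.6 mm (about 15 N). It stayed pressed through about 125° of anticlockwise turn to the firm stop, where the torque jumped to about 1 N m. I then eased back about 3° to lift it off.
- **Placing:** I lowered the cap until it touched the tray (about 8 N), relieved the load, opened the fingers and moved the arm well away.
- **Last checks:** The final pictures from both cameras show the cap upright in the tray and the tub open with its grey seal showing. The spatula, measuring cup, bowl and carton look undisturbed. The jar, the mug and most of the oil bottle were outside that last crop, but the arm reported no unexpected contact.

**Disagreement with the data:** The fingertips are not 19 mm ahead of the reported TCP but about 16.5 mm behind it. Because of this the first grip closed above the cap. I measured the offset by touching the cap top lightly (about 6 N) and used it from then on. The cap later met the tray at the height this predicted.

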